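# Draw a test rod up to its ring mark and hold it

### The job

On the small metal stand, press the black pad of the sprung keeper lever down until it clicks and stays down by itself, so that its hook swings off the rod's collar. Then take the rod by its grey grip, draw it straight up about 50 mm (until the dark ring on its shaft has just come out of the bore) without wrenching it or pulling it right out, and finish holding it still there in the gripper for inspection. Leave the jar, bottle, tube rack and balance where they are.

Things in the scene. Friction and masses are not known exactly. Their poses are not given: they have to be found in the camera images.
- stand: Fixed stand, may face any way: dark base plate 190 x 70 x 10 mm (long along x), origin at the centre of its underside, z up. Square aluminium sleeve 36 x 36 mm at x = -60 mm, top 110 mm above the bench, with an upright 17.5 mm bore. Keeper lever hinged along y at x = -30, z = 70 mm: its hook reaches to -x over the rod's collar (never higher than 135 mm above the bench), its tail points to +x.
- keeper (a joint): Keeper lever angle in rad: 0 = tail up, hook over the collar (as it starts); 0.6 = tail fully down on its stop, hook swung clear. A spring returns it to 0 unless it is pressed past a ball catch at about 0.4; past it the catch holds it down at about 0.58 when let go. Pressing at the pad takes 1 to 2 N at first and 8 to 10 N to pass the catch.
- keeper_pad (a point): Centre of the upper face of the lever's black pad (32 x 34 mm, 6 mm thick), on the tail 95 mm from the hinge; moves with the lever. Lever up: about 102 mm above the bench, 60 mm to +x of the stand's origin, sloping up outwards by 0.3 rad; fully down: about 46 mm above the bench, 62 mm to +x, sloping down by 0.3 rad.
- bore_mouth (a point): Centre of the bore's mouth in the sleeve's top face, 110 mm above the bench; z up along the bore.
- rod: Loose steel rod, about 0.25 kg, upright in the bore, origin at the centre of its foot (20 mm above the bench at the start), z up. Shaft 16 mm thick, 90 mm long, with a flush dark ring 42 to 46 mm above the foot; then a collar 36 mm across, 8 mm thick, resting on the sleeve at the start; a neck 14 mm thick, 18 mm long; then the grey round grip. It falls back into the bore if let go.
- rod_grip (a point): Centre of the rod's grey cylindrical grip (20 mm across, 50 mm long, upright), 51 mm above the bore's mouth at the start; its top is 25 mm higher. The z axis runs up along the rod.
- jar_c (a point): Half-way up a loose amber jar, 68 mm across, 100 mm tall. Leave alone.
- flask_c (a point): Half-way up a loose white plastic bottle, 64 mm across, 160 mm tall. Leave alone.
- rack_c (a point): Middle of a loose blue tube rack with capped tubes, 100 x 150 mm and 111 mm tall, 55 mm above the bench. Leave alone.
- balance_c (a point): Middle of a loose flat black balance with a steel pan, 170 x 150 mm and 43 mm tall, 20 mm above the bench. Leave alone.

How it is judged:
By the outcome, as a careful person would: the job done as asked, in the order asked, and still so for the second after the job is handed in, while the arm keeps its last pose, push and grip.
It also fails if it takes over 45 s, if anything falls off the work surface, if the arm or the gripper's body presses on something with over 40 N, if the wrist force passes 120 N, or if a joint passes its speed limit or range.

### The arm

A 6-joint arm with a two-finger parallel gripper is mounted at the origin on the work surface. World frame = base frame: x ahead of the robot, y to its left, z up, the work surface at z = 0. Lengths are in mm, angles in rad, forces in N, time in s.
With the tool pointing down it reaches from about 425 to 925 mm from the base axis. Payload 12.5 kg.
Tool frame: the origin (TCP) lies midway between the tips of the shut fingers; the grasp point (between the pads) lies 19 mm behind it; z points along the fingers, y is the line along which they close (so a half turn about z gives the same grasp; the last joint's range is limited). The gripper opens to 85 mm and grips with 20 to 120 N. Pads are 22 mm wide; open, the fingers measure 114 mm over their backs; the gripper's body (76 mm by 85 mm) begins 54 mm behind the grasp point. The pads swing forward as they close: fully open they stand 13 mm farther back than shut.
Start: joints at [1.21, 0.491, 1.559, -0, 1.092, -0.106], TCP at [157.514, 604.842, 231.327] pointing down, gripper open.
Joint ranges: [-3.1, 3.1], [-0.84, 2.19], [0.05, 2.79], [-1.13, 4.28], [0.06, 2.93], [-2.69, 2.69]. Speed limits (rad/s): [2.22, 2.22, 2.79, 3.14, 3.14, 3.14].

### API

Orientations are given as a rotation vector (axis times angle).
In Python, from bench import reach, move_l, movej, release, clamp, dwell, solve_ik, observe, camera, calibration, Unreachable, close_job gives the robot as it stands. The module is installed in compiled form; this text tells all that it offers. Calls block until the motion is done:
- reach(position, orientation): joint-space move of the TCP to a pose.
- move_l(position, orientation=None, feed=150): straight line of the TCP; orientation=None keeps the orientation; feed is the mean speed in mm/s.
- movej(angles): joint-space move.
- release() and clamp(grasp_force=None): open the fingers fully, or close them until they stop; grasp_force is the grip in N (None keeps the last).
- dwell(seconds).
- solve_ik(position, orientation): joint angles nearest the present ones, or None.
- observe(): the state.
- camera(name): name is "side" or "top"; returns the picture (420x560x3 uint8, red, green, blue); there is no depth.
- calibration(name): a dict with "mtx" (3x3 intrinsics, pixels), "R" (3x3) and "t" (3): a world point X has camera coordinates R X + t. Camera axes: x right, y down, z forward; pixel columns grow to the right and rows downward; lengths in mm; the calibration is good to about 2 mm. A picture is of the moment at which its call begins. calibration takes no time and is no camera call.
A pose or a line that the arm cannot do raises Unreachable and nothing moves.
- close_job(): hands the job in; it is judged then, once.
The state is a dict: "time_s": time; "joint_positions": joint angles; "qd": joint speeds; "joint_efforts": joint torques, N m; "tcp_pos": TCP position; "tool_rot": TCP orientation; "ft_force": force on the tool from outside, world axes, zero at the start; "torque": the same for the moment, N m; "opening": finger opening in mm; "grip_force": force on a finger pad.
Only numpy, scipy, OpenCV 4.12 (cv2) and the standard library are available. Lean on these libraries where they do the work, as an engineer would, in place of code of your own. Each camera call takes 0.05 s, during which the arm holds its last target. There are 200 camera calls.

## Working session

There is one attempt and no reset: what is moved stays moved. The work goes in short steps, each a Python script; the robot and the scene stay as the last script left them, time stands still between calls to the robot, and variables do not carry over. Pictures are saved under pics/ and viewed, at most 10 in all, crops included, and the job is handed in when it is done.

```bash
mkdir -p pics
python3 - <<'E'
from bench import *
import cv2
for n in("side","top"):
    cv2.imwrite(f"pics/{n}0.png",camera(n)[:,:,::-1]); c=calibration(n); print(n,c["mtx"],c["R"],c["t"])
s=observe();print(s["tool_rot"],s["ft_force"],s["opening"],s["time_s"])
E
```

```text
side [[469.05971999   0.         276.3316446 ]
 [  0.         469.05971999 205.18015406]
 [  0.           0.           1.        ]] [[-0.98865747 -0.14997256  0.00803951]
 [-0.08394813  0.50743507 -0.85759102]
 [ 0.12453559 -0.84853868 -0.51426939]] [ 524.34167981  146.98494995 1098.13417417]
top [[494.47734885   0.         270.14185343]
 [  0.         494.47734885 213.01114098]
 [  0.           0.           1.        ]] [[ 0.00569868 -0.99987244  0.01492075]
 [-0.98971341 -0.00777252 -0.14285293]
 [ 0.14295068 -0.01395319 -0.98963145]] [ -19.98756513  538.6574696  1361.79827501]
[-3.99085913e-01 -3.11590992e+00  1.56500458e-03] [-0.17575013  0.04958174  0.57581807] 85.45971634983337 0.1
```

View pics/side0.png

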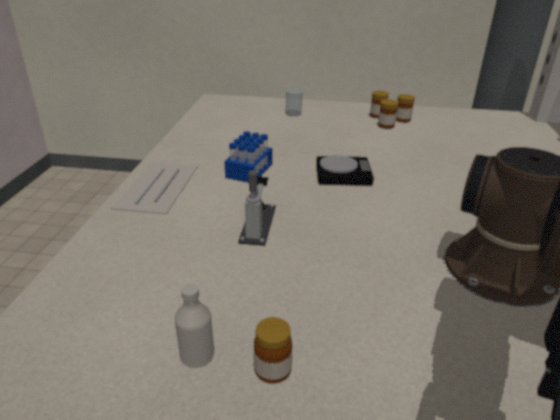

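View pics/top0.png

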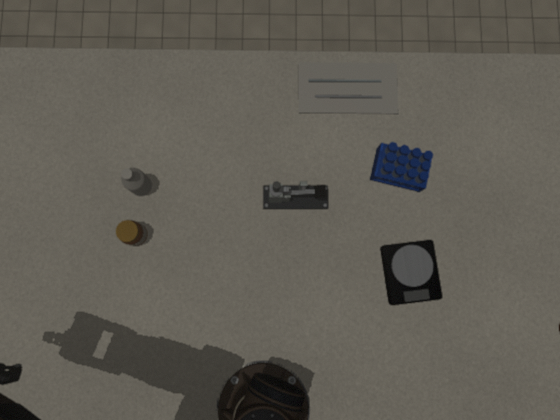

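The side view shows the stand at about (257,215), with the rod and sleeve at the near end. In the top view the plate spans columns 263–329 and rows 184–210, with the rod at left (277,187) and the pad at right (~320,193). I'll measure the plate by its mask and check the result with an enlarged crop.

```bash
cat > h.py <<'E'
from bench import *
import numpy as np, cv2
def ray(n,px):
    c=calibration(n); d=c["R"].T@np.linalg.solve(c["mtx"],[px[0],px[1],1.]); return -c["R"].T@c["t"],d
def onz(n,px,z):
    o,d=ray(n,px); return o+d*(z-o[2])/d[2]
def proj(n,X):
    c=calibration(n); p=c["mtx"]@(c["R"]@np.asarray(X,float)+c["t"]); return p[:2]/p[2]
def two(p,q):
    (o1,d1),(o2,d2)=ray("top",p),ray("side",q)
    s=np.linalg.lstsq(np.c_[d1,-d2],o2-o1,rcond=None)[0]
    a,b=o1+d1*s[0],o2+d2*s[1]; return (a+b)/2,np.linalg.norm(a-b)
E
python3 - <<'E'
from h import *
t=camera("top")[:,:,::-1].copy(); s=camera("side")[:,:,::-1].copy()
g=cv2.cvtColor(t,cv2.COLOR_BGR2GRAY); m=np.zeros_like(g); m[175:220,255:340]=(g[175:220,255:340]<62)*255
m=cv2.morphologyEx(m,cv2.MORPH_CLOSE,np.ones((9,9)))
c=max(cv2.findContours(m,0,2)[0],key=cv2.contourArea); r=cv2.minAreaRect(c); bp=cv2.boxPoints(r); print(r)
P=np.array([onz("top",p,10) for p in bp]); print(P.round(1), np.linalg.norm(P-np.roll(P,1,0),axis=1).round(1), P.mean(0))
a=cv2.resize(t[170:225,250:345],None,fx=8,fy=8,interpolation=cv2.INTER_CUBIC)
b=cv2.resize(s[160:250,225:290],None,fx=6,fy=6,interpolation=cv2.INTER_CUBIC)
cv2.imwrite("pics/a1.png",cv2.convertScaleAbs(a,alpha=1.6)); cv2.imwrite("pics/b1.png",cv2.convertScaleAbs(b,alpha=1.3))
E
```

```text
((295.0, 195.0), (26.0, 64.0), 90.0)
[[ 634.2    4.6   10. ]
 [ 635.8 -182.4   10. ]
 [ 558.9 -181.6   10. ]
 [ 557.4    4.    10. ]] [ 76.7 187.1  76.9 185.6] [596.5949401  -88.85315463  10.        ]
```

View pics/a1.png

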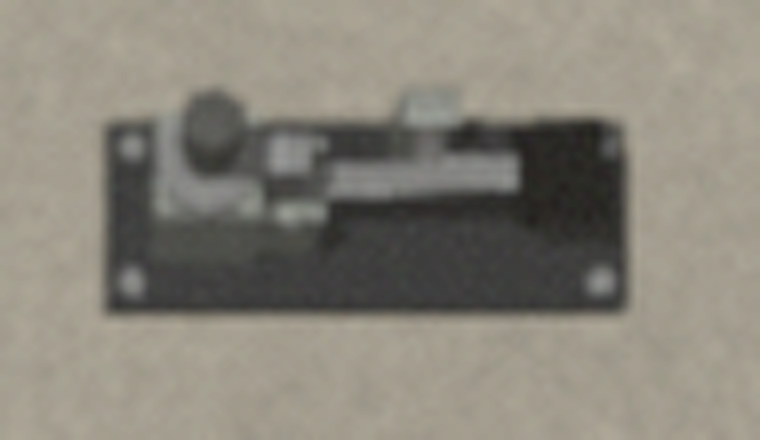

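View pics/b1.png

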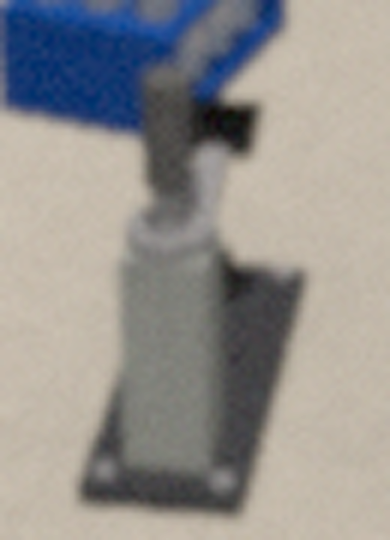

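The crops show these points:
- **Top crop:** the plate's corners are at (106,122) and (626,312), its axis runs along the columns, the grip's top is at about (214,115), and the black pad is at about columns 525–622, rows 122–240.
- **Side crop:** the grip spans columns 145–192 and rows 72–188, and the pad is at about (228,127).

Run:
```python
from h import *
A=lambda x,y:((x+.5)/8-.5+250,(y+.5)/8-.5+170)
B=lambda x,y:((x+.5)/6-.5+225,(y+.5)/6-.5+160)
P=np.array([onz("top",A(*p),10) for p in [(106,122),(626,122),(626,312),(106,312)]]);print("plate",P.round(1),P.mean(0))
P2=np.array([onz("side",B(*p),10) for p in [(82,492),(240,510),(304,272)]]);print("plate side",P2.round(1))
print("screws",[onz("top",A(*p),10).round(1) for p in [(132,147),(132,283),(600,283)]])
print("griptop",onz("top",A(214,117),186), two(A(214,117),B(168,77)))
print("pad",onz("top",A(573,180),102),two(A(573,180),B(228,127)))
for n in("top","side"): c=calibration(n); print(n,-c["R"].T@c["t"])
q=np.array(observe()["joint_positions"]);print(q)
```

```text
plate [[ 625.8    5.1   10. ]
 [ 627.5 -184.7   10. ]
 [ 557.3 -183.9   10. ]
 [ 555.8    4.5   10. ]] [591.59442098 -89.75786404  10.        ]
plate side [[ 624.7    8.5   10. ]
 [ 558.1   10.5   10. ]
 [ 561.  -181.4   10. ]]
screws [array([616.6,  -4.4,  10. ]), array([566.5,  -4.8,  10. ]), array([ 567.9, -174.6,   10. ])]
griptop [592.01492556 -29.60063515 186.        ] (array([592.44170903, -29.58217348, 185.54082378]), np.float64(0.6553857214268787))
pad [ 588.40876441 -154.19749544  102.        ] (array([ 590.47480345, -154.60661568,   97.89392735]), np.float64(2.5452523523629638))
top [ 338.56042932    3.20314241 1424.92543303]
side [393.97664307 935.86086292 686.57431291]
[ 1.21040136e+00  4.91328954e-01  1.55922239e+00  2.22019463e-05
  1.09170378e+00 -1.05632626e-01]
```

The two views agree. The plate centre is (592,-89.5), which puts the rod axis at (592,-29.6) and the pad at about (592,-150), matching the drawing. Next I'll move over the pad and press with shut fingers while watching the force.

```bash
cat >> h.py <<'E'
from scipy.spatial.transform import Rotation as Ro
def down(s): # tool down, closing line along world x (s=+1/-1)
    return Ro.from_matrix(np.array([[0,s,0],[s,0,0],[0,0,-1.]]).astype(float)).as_rotvec()
E
python3 - <<'E'
from h import *
p=np.array(observe()["tcp_pos"]); move_l(p+[0,0,70]); 
best=None
for s in(1,-1):
    q=solve_ik([592,-151,250],down(s)); print(s,q)
    if q is not None and (best is None or abs(q[5])<abs(best[1][5])): best=(s,q)
s=best[0]; clamp(20); reach([592,-151,250],down(s)); move_l([592,-151,125]); dwell(.3)
o=observe(); f0=np.array(o["ft_force"]); print(s,o["tcp_pos"],f0,o["opening"],o["time_s"])
hist=[]
for z in np.arange(120,43,-4):
    move_l([592,-151,z],feed=40); o=observe(); f=np.array(o["ft_force"])-f0; print(z,o["tcp_pos"][2].round(1) if hasattr(o["tcp_pos"][2],'round') else o["tcp_pos"][2],f.round(1),round(o["time_s"],1))
    if f[2]>16: break
E
```

```text
1 [-3.57816749e-01  4.53270098e-01  1.57170080e+00 -4.44089210e-16
  1.11662176e+00 -3.57816749e-01]
-1 None
1 [ 592.12784947 -151.03608304  125.51804811] [-0.01377017 -0.23185936 -0.09258943] 0.08993526528976588 5.925
120 119.6 [-0.2 -0.   0.5] 6.2
116 115.7 [ 0.4 -0.1  0.5] 6.5
112 111.7 [ 0.2 -0.4  0.1] 6.7
108 107.7 [ 0.5  0.3 -0.4] 7.0
104 103.8 [0.3 0.5 0.5] 7.2
100 99.8 [-0.3  0.3  0.4] 7.5
96 95.7 [0.2 0.3 1.1] 7.7
92 91.7 [1.1 0.2 1.6] 8.0
88 87.7 [0.6 0.9 0.8] 8.2
84 83.7 [-0.1  0.3  1.8] 8.4
80 79.9 [ 1.2 -1.   1.6] 8.7
76 76.1 [-0.6 -1.8  3.8] 8.9
72 72.0 [-0.5 -1.8  2.8] 9.2
68 67.8 [-1.2  0.9  2. ] 9.4
64 63.7 [-0.2 -0.3 -0.1] 9.7
60 59.7 [-0.7 -0.6 -0. ] 9.9
56 55.7 [-0.2  0.6 -0.2] 10.2
52 51.7 [-0.7  1.1 -0.5] 10.4
48 48.2 [-0.6  0.4  5. ] 10.7
44 46.0 [-4.8  1.9 22.8] 10.9
```

The force peaked at about 70 mm, dropped to zero as the catch took over, and then met the stop at 46–48 mm. Next I'll retreat and check with the cameras.

Run:
```python
from h import *
move_l([592,-151,60],feed=60); move_l([592,-151,250],feed=200); release()
dwell(.2)
s=camera("side")[:,:,::-1]; t=camera("top")[:,:,::-1]; print(observe()["time_s"],observe()["opening"])
b=cv2.resize(s[160:250,215:305],None,fx=5,fy=5,interpolation=cv2.INTER_CUBIC)
cv2.imwrite("pics/b2.png",cv2.convertScaleAbs(b,alpha=1.3))
```

```text
13.55 85.40577619158051
```

View pics/b2.png

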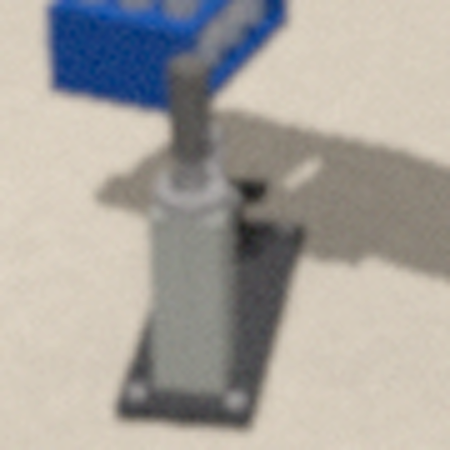

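The side view shows the pad now low at about (250,190), holding by itself, and the collar ring at (193,190) is free of the hook. Next I'll grasp the grip.

Run:
```python
from h import *
X,Y=592.2,-29.6
reach([X,Y,260],down(1)); move_l([X,Y,144],feed=120); dwell(.3)
f0=np.array(observe()["ft_force"]); print(observe()["tcp_pos"],f0.round(1))
clamp(40); dwell(.3); o=observe(); print(o["opening"],o["grip_force"],(np.array(o["ft_force"])-f0).round(1),np.array(o["torque"]).round(2),o["time_s"])
```

```text
[592.29401234 -29.59039399 144.37351455] [ 0.1 -0.3 -0.8]
18.888611913360343 38.98930549621582 [-1.9  0.4  2.5] [ 0.    0.35 -0.03] 16.4417
```

Run:
```python
from h import *
X,Y,z0=592.2,-29.6,144
for d in(3,10,20,30,40,50.5):
    move_l([X,Y,z0+d],feed=40); o=observe(); f=np.array(o["ft_force"]); print(d,np.array(o["tcp_pos"]).round(1),f.round(1),round(o["opening"],1),round(o["grip_force"],1),round(o["time_s"],1))
    if np.linalg.norm(f)>15: print("stop");break
dwell(.4); o=observe(); print(np.array(o["tcp_pos"]).round(1),np.array(o["ft_force"]).round(1))
s=camera("side")[:,:,::-1]
b=cv2.resize(s[130:250,215:305],None,fx=5,fy=5,interpolation=cv2.INTER_CUBIC)
cv2.imwrite("pics/b3.png",cv2.convertScaleAbs(b,alpha=1.4))
```

```text
3 [592.3 -29.6 147. ] [-0.1  0.5 -2.2] 19.0 39.1 16.7
10 [592.3 -29.6 154.3] [-0.2  0.1 -2.4] 18.9 39.0 17.0
20 [592.3 -29.6 164.3] [ 0.3  0.4 -2.1] 19.0 39.1 17.4
30 [592.3 -29.6 174.3] [ 0.6  1.2 -2.2] 19.1 39.1 17.8
40 [592.3 -29.6 184.3] [ 1.2  0.3 -2.9] 19.2 39.1 18.2
50.5 [592.2 -29.6 194.7] [ 0.6 -0.2 -2.5] 19.0 39.1 18.6
[592.2 -29.6 194.4] [-0.4  0.3 -1.3]
```

View pics/b3.png

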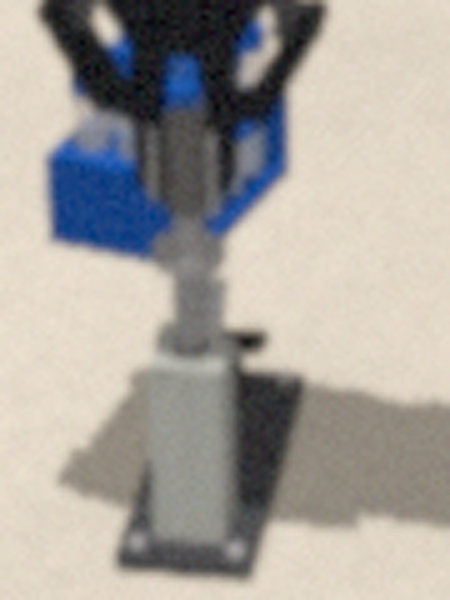

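The picture shows the rod lifted, with the collar at (190,248), the dark ring just above the sleeve's mouth at (193,347), and the pad still down at (248,340). I'll check the collar's height by ray, then hand in.

Run:
```python
from h import *
f=lambda p:((p+.5-np.array([215,130]))*5-.5).round(0)
for z in(160,164,168,112,108+4,118): print(z,f(proj("side",[592,-29.6,z])))
print(f(proj("side",[592,-21.6,110.5])),f(proj("side",[592,-21.6,114.5])), f(proj("side",[592,-11.6,160.5])))
o=observe();print(o["tcp_pos"],o["opening"],o["grip_force"])
```

```text
160 [192. 262.]
164 [192. 255.]
168 [192. 247.]
112 [194. 350.]
112 [194. 350.]
118 [194. 339.]
[191. 360.] [191. 353.] [185. 279.]
[592.17344267 -29.59370935 194.42713274] 19.21636227008672 39.10105884075165
```

The collar and ring sit within about one camera pixel of their predicted places, and the sleeve is offset by the same amount, so the lift is 50 mm with no slip.

```bash
python3 -c "
from bench import *
print(close_job())"
```

```text
the job is handed in; nothing more can be done
None
```

The keeper lever is clicked down and holding by itself, the rod is drawn straight up about 50 mm with its dark ring just clear of the bore and held still in the gripper, and the job is handed in.

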